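# Fit the sampling lance into its spring-gripped bayonet holder

### The job

Lift the sampling lance off its slanted rest, stand it upright and slide it tip-down into the bore of the lance stand until it is past the spring plunger but its lugs are still above the collar, then let go so that the plunger holds it. Now take it afresh by the wing on its head, line its two lugs up with the collar's two slots, press it fully home, turn it clockwise (seen from above) to the stop and let go. Leave the bottle, the two vials and the beaker where they stand.

Things in the scene. Friction and masses are not known exactly. Their poses are not given: they have to be found in the camera images.
- lance_mid (a point): The sampling lance: steel shaft, black head, 196 mm long, 0.2 kg. Point on its axis half-way along, 98 mm from either end. z runs from tip to head, y along the line of lugs and wing. Plain shaft 14 mm thick from 80 mm below to 32 mm above this point, tapering below to a 6 mm tip. Centre of mass about 10 mm below. Starts 30 degrees above level, tip low and towards the robot, wing flat, x down.
- lance_flange (a point): Point on the lance's axis under its flange, 32 mm above lance_mid, 130 mm from the tip; same axes. Above it the round flange, 34 mm across and 6 mm thick, with two opposite lugs along y, each 10 mm wide and 6 mm thick, 52 mm over both; then a 25 mm neck up to 23 mm. Fully home, this underside rests on the collar floor.
- lance_wing (a point): Centre of the flat wing on the lance's head, 46 mm above lance_flange on the axis; same axes. The wing is 12 mm thick along x, 46 mm wide along y, 44 mm tall along z. The lance is the same after a half turn about z.
- collar_seat (a point): The lance stand's holder (fixed): point on the upright bore axis at the floor of its round bayonet collar, 150 mm above the bench; z up. Below: bore 16 mm across, 58 mm long, open underneath. Turned to the stop, the lance's y axis lies along this y axis, either way round. The slots lie 70 degrees counterclockwise of this y axis, seen from above; the turn from slots to stop is 70 degrees.
- collar_rim (a point): Same axis and axes as collar_seat, at the collar's rim, 14 mm higher. Collar 66 mm outside, 37 mm clear inside; its lip, 6 mm thick with its underside 8 mm above the floor, has two opposite slots about 15 mm wide for the lugs. Nothing on the stand is higher than this rim: grey base 190 x 130 mm, steel column 85 mm behind the bore, fixed glass rinse cup under the bore.
- plunger (a joint): Spring plunger with a round nose in the side of the barrel, 20 mm below the collar floor; value in m, 0 with the bore empty (nose 5 mm into the bore), 0.002 to 0.005 when the shaft has pushed it back. It presses on the shaft with about 6 N and so holds the lance at any depth; sliding the lance takes 5 to 15 N.
- rest: Slanted rest of the lance (fixed), grey, base 190 x 80 mm; origin on the bench under the gap between its two V forks. They carry the shaft from 16 to 24 mm above lance_mid and from 53 to 73 mm below it; between them the shaft is free, 85 mm above the bench at 6 mm below lance_mid. The forks open upward, square to the shaft; a plate stops the tip.
- bottle: Bystander: amber glass reagent bottle, 64 mm across, 125 mm tall; origin under its centre.
- vial_a: Bystander: clear glass sample vial with a white cap, 32 mm across, 62 mm tall; origin under its centre.
- vial_b: Bystander: amber glass sample vial with a white cap, 32 mm across, 62 mm tall; origin under its centre.
- beaker: Bystander: glass beaker, 64 mm across, 85 mm tall; origin under its centre.
Not all that is in view belongs to the job. What is shaped like the part that bears lance_mid but orange is not meant.

How it is judged:
On the way:
1. the lance stands part-way in the bore, past the plunger and with its lugs still above the collar's lip, released (z of lance_mid in the frame of collar_seat between -0.02 and 0.058 m and horizontal distance between lance_mid and collar_seat below 0.008 m and angle between lance_mid's own z axis and vertical below 0.12 rad and value of joint plunger above 0.001 m and contact force between lance and the fingers below 0.2 N), for 0.3 s.
At the end, for the whole second after the job is handed in: The lance stands in the holder, at rest and released: flange within 3.5 mm of the collar floor (under the lip), axis within 4 mm of the bore axis and within 3.4 degrees of upright, lugs within 10 degrees of the stop, the plunger pushed back by the shaft (z of lance_mid in the frame of collar_seat between -0.036 and -0.0285 m and horizontal distance between lance_mid and collar_seat below 0.004 m and angle between the y axis of lance_mid and the y axis of collar_seat, either way round below 0.17 rad and angle between lance_mid's own z axis and vertical below 0.06 rad and value of joint plunger above 0.001 m and linear speed of lance below 0.02 m/s); the robot touches nothing.
It fails at once if a bystander is pushed more than 25 mm or tipped (distance of any of bottle, vial_a, vial_b, beaker from where it was at the start of the episode above 0.025 m or angle between any of bottle, vial_a, vial_b, beaker's own z axis and vertical above 0.4 rad).
It also fails if it takes over 64 s, if anything falls off the work surface, if the arm or the gripper's body presses on something with over 40 N, if the wrist force passes 120 N, or if a joint passes its speed limit or range.

### The arm

A 6-joint arm with a two-finger parallel gripper is mounted at the origin on the work surface. World frame = base frame: x ahead of the robot, y to its left, z up, the work surface at z = 0. Lengths are in m, angles in rad, forces in N, time in s.
With the tool pointing down it reaches from about 0.25 to 0.85 m from the base axis. Payload 12.5 kg.
Tool frame: the origin (TCP) lies on the centre line of the jaws, within the pads' length; the fingertips stand 14 mm ahead of it and the grasp point (between the pads) lies 5 mm behind it; z points along the fingers, y is the line along which they close (so a half turn about z gives the same grasp; the last joint's range is limited). The gripper opens to 93 mm and grips with 3 to 60 N. Pads are 15 mm wide; open, the fingers measure 128 mm over their backs; the gripper's body (75 mm by 188 mm) begins 65 mm behind the grasp point.
Start: joints at [1.021, 0.351, 1.652, -0, 1.139, -0.085], TCP at [0.247, 0.492, 0.233] pointing down, gripper open.
Joint ranges: [-2.75, 2.75], [-0.79, 2.1], [0.01, 2.65], [-1.57, 4.71], [0.07, 3.14], [-2.87, 2.87]. Speed limits (rad/s): [2.22, 2.22, 2.79, 3.14, 3.14, 3.14].

### API

Orientations are given as a 3x3 rotation matrix whose columns are the frame's x, y, z axes.
In Python, from cell import monitor, eyes, bot gives the robot as it stands.
- The arm moves only by the shell command python3 -m pendant 'ROWS' [FORCE]. ROWS is JSON, a list of rows, each a list of 5 numbers: the closure, from 0 (fully open) to 1 (shut), then the shift along the tool's x, y, z in mm, then the turn about the tool's z in rad. In form: [[grip, tx, ty, tz, turn], ...]. A call has 1 to 20 rows; each row shifts and turns the commanded pose from where the row before left it, along the tool's axes as they then stand; what a row does not reach is not made up. A row lasts 1/8 s, in which the tool goes at most 62.5 mm and 10.7 degrees, less where a joint would pass 70% of its speed; a pose out of reach is approached as far as the arm can. A call is refused whole if a number of a shift passes 62.5 or a number of a turn 0.188, either way. A call with a gripper value outside its range is refused whole. The fingers move at their own pace and stop on an object; FORCE is the grip in N (left out, the last holds). Time passes only in rows, so rows that do not move let the fingers close. It gives the time, the measured TCP pose, the force, the opening and the grip force at its end, in the units of the state.
- monitor.observe(): the state, without advancing time (a new reading comes with each control period).
- eyes.capture(name): name is "side" or "top" or "wrist"; returns a dict with "img" (420x560x3 uint8, red, green, blue), "depth" (420x560 float32, m along the optical axis (not along the pixel's ray), 0 where there is no reading), "camera_matrix" (3x3 intrinsics, pixels), "distortion" ([k1, k2, p1, p2, k3] as OpenCV has them; the pictures are not rectified), "R" (3x3) and "t" (3): a world point X has camera coordinates R X + t; the wrist camera has in their place "T_tool_cam" (4x4, takes a point from camera to tool coordinates, whose origin is the TCP and whose axes are the flange's). Camera axes: x right, y down, z forward; pixel columns grow to the right and rows downward; lengths in m; the calibration is good to about 2 mm. A picture is of the moment at which its call begins: read the wrist's pose just before it.
- bot.sign_off(): hands the job in; it is judged then, once.
The state is a dict: "clock": time; "joint_positions": joint angles; "qd": joint speeds; "joint_efforts": joint torques, N m; "tool_pos": TCP position; "ee_rot": TCP orientation; "ft_force": force on the tool from outside, world axes, zero at the start; "moment": the same for the moment, N m; "grip_width": finger opening in m; "gripper_force": force on a finger pad.
Only numpy, scipy, OpenCV 4.12 (cv2) and the standard library are available. Lean on these libraries where they do the work, as an engineer would, in place of code of your own. Each camera call takes 0.05 s, during which the arm holds its last target. There are 200 camera calls.

## Working session

There is one attempt and no reset: what is moved stays moved. The work goes in short steps, Python scripts to look and compute and a shell command to move; the robot and the scene stay as the last step left them, time stands still between calls to the robot, and variables do not carry over. Pictures are saved under pics/ and viewed, at most 10 in all, crops included, and the job is handed in when it is done.

```bash
ls; mkdir -p pics
cat > h.py <<'E'
import numpy as np, cv2
from cell import monitor, eyes, bot
def grab(n,save=None):
    s=monitor.observe(); c=eyes.capture(n)
    if save: cv2.imwrite('pics/'+save,cv2.cvtColor(c['img'],cv2.COLOR_RGB2BGR))
    if n=='wrist':
        T=np.eye(4);T[:3,:3]=s['ee_rot'];T[:3,3]=s['tool_pos'];T=T@np.array(c['T_tool_cam'])
    else:
        T=np.eye(4);R=np.array(c['R']);T[:3,:3]=R.T;T[:3,3]=-R.T@np.array(c['t'])
    c['T']=T;return c
def cloud(c):
    "HxWx3 world points, nan where none"
    d=c['depth'];h,w=d.shape
    u,v=np.meshgrid(np.arange(w),np.arange(h))
    p=np.stack([u,v],-1).reshape(-1,1,2).astype(np.float64)
    n=cv2.undistortPoints(p,np.array(c['camera_matrix'],float),np.array(c['distortion'],float)).reshape(h,w,2)
    X=np.dstack([n*d[...,None],d]);X[d<=0]=np.nan
    return X@c['T'][:3,:3].T+c['T'][:3,3]
def proj(c,P):
    Ti=np.linalg.inv(c['T']);r,_=cv2.Rodrigues(Ti[:3,:3])
    return cv2.projectPoints(np.atleast_2d(np.array(P,float)),r,Ti[:3,3],np.array(c['camera_matrix'],float),np.array(c['distortion'],float))[0].reshape(-1,2)
E
python3 - <<'E'
from h import *
s=monitor.observe();print({k:np.round(v,3).tolist() for k,v in s.items()})
a=grab('side','side0.png');b=grab('top','top0.png')
for c in(a,b):print(np.round(c['T'],3).tolist(),np.round(c['camera_matrix'],1).tolist())
np.savez('c0.npz',s=cloud(a),t=cloud(b))
E
```

```text
pics
{'clock': 0.0, 'joint_positions': [1.021, 0.351, 1.652, 0.0, 1.139, -0.085], 'qd': [0.002, 0.001, -0.002, 0.0, 0.001, -0.0], 'joint_efforts': [-0.001, -49.731, -28.526, 0.07, 0.026, -0.0], 'tool_pos': [0.246, 0.491, 0.232], 'ee_rot': [[-0.894, 0.448, -0.001], [0.448, 0.894, -0.001], [0.0, -0.001, -1.0]], 'ft_force': [0.152, 0.5, 0.328], 'moment': [-0.032, 0.018, 0.053], 'gripper_force': 0.0, 'grip_width': 0.093}
[[0.87, -0.241, 0.431, 0.106], [-0.493, -0.462, 0.738, -0.777], [0.021, -0.854, -0.52, 0.634], [0.0, 0.0, 0.0, 1.0]] [[481.2, 0.0, 276.5], [0.0, 481.2, 211.5], [0.0, 0.0, 1.0]]
[[0.03, -0.995, 0.097, 0.478], [-1.0, -0.029, 0.008, -0.027], [-0.005, -0.097, -0.995, 1.111], [0.0, 0.0, 0.0, 1.0]] [[477.9, 0.0, 275.1], [0.0, 477.9, 211.6], [0.0, 0.0, 1.0]]
```

View pics/top0.png

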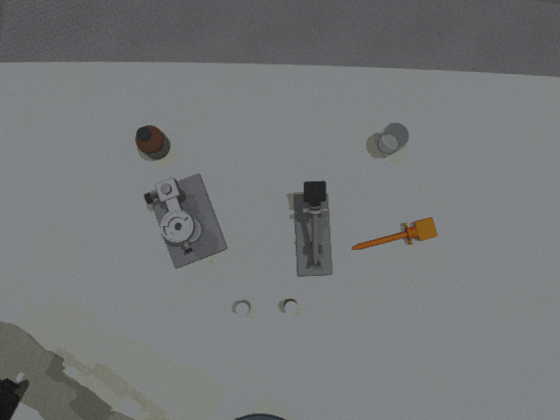

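View pics/side0.png

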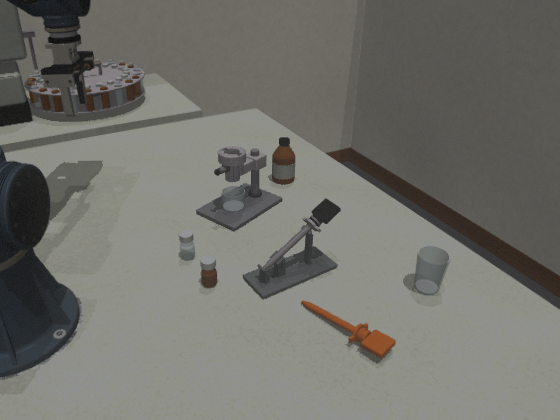

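Candidates: the steel lance with black head on the grey rest (top 315,215; side 295,240), and the orange lance-shaped decoy (top 400,237; side 350,325). I choose the steel one. The collar is at top (179,228) and the two vials at (242,309) and (290,306).

Run:
```python
from h import *
z=np.load('c0.npz');t=z['t'];s=z['s'];im=cv2.imread('pics/top0.png')
def pr(n,P): print(n,len(P),np.round(P.mean(0),4),np.round(P.min(0),3),np.round(P.max(0),3))
# lance head & shaft in top
reg=t[170:285,285:340].reshape(-1,3);pr('rest',reg[np.isfinite(reg[:,0])])
w=t[182:202,305:326].reshape(-1,3);w=w[w[:,2]>.1];pr('wing',w)
for v in range(180,275,8):
    r=t[v,296:336];ok=np.isfinite(r[:,0]);r=r[ok];k=r[:,2]>r[:,2].max()-.006
    print(v,np.round(r[k].mean(0),4),k.sum())
# collar: points at rim height
c=t[195:260,140:220].reshape(-1,3);k=np.abs(c[:,2]-.164)<.005;pr('collar',c[k])
np.set_printoptions(suppress=True)
# bystanders heights
for n,(v,u) in dict(bottle=(135,145),va=(309,242),vb=(306,290),beaker=(140,390)).items():
    q=t[v-14:v+14,u-14:u+14].reshape(-1,3);q=q[q[:,2]>.03]
    if len(q):pr(n,q)
big=cv2.resize(im[160:290,130:350],(800,473),interpolation=cv2.INTER_CUBIC);cv2.imwrite('pics/crop0.png',np.clip(big*1.6,0,255).astype('uint8'))
```

```text
rest 6298 [ 0.5513 -0.1033  0.0205] [ 0.419 -0.171 -0.009] [ 0.69  -0.038  0.143]
wing 417 [ 0.6179 -0.1     0.1306] [ 0.598 -0.122  0.116] [ 0.637 -0.078  0.143]
180 [ 6.636e-01 -1.071e-01  6.000e-04] 26
188 [ 0.6246 -0.0986  0.1343] 21
196 [ 0.6091 -0.0997  0.1255] 22
204 [ 0.5927 -0.1012  0.1232] 9
212 [ 0.5764 -0.1019  0.1191] 9
220 [ 0.5615 -0.104   0.0971] 7
228 [ 0.5451 -0.1051  0.0871] 7
236 [ 0.5284 -0.1073  0.078 ] 6
244 [ 0.5113 -0.1082  0.0712] 4
252 [ 0.4941 -0.1083  0.0608] 5
260 [ 0.4767 -0.1108  0.0482] 4
268 [ 0.4582 -0.1117  0.0095] 29
collar 517 [0.5364 0.177  0.1627] [0.504 0.144 0.159] [0.569 0.211 0.168]
bottle 502 [0.7308 0.2645 0.1012] [0.71  0.244 0.074] [0.766 0.3   0.126]
va 166 [0.3667 0.0468 0.0584] [0.351 0.033 0.03 ] [0.381 0.061 0.065]
vb 166 [ 0.3733 -0.0588  0.0579] [ 0.358 -0.073  0.031] [ 0.386 -0.044  0.065]
beaker 364 [ 0.7549 -0.277   0.0584] [ 0.724 -0.306  0.03 ] [ 0.783 -0.249  0.088]
```

View pics/crop0.png

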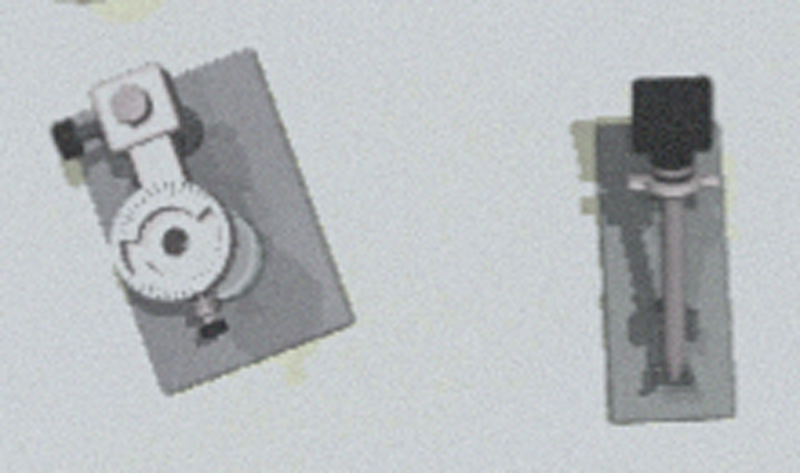

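The crop confirms the steel lance with its flat black wing and lugs. The collar slots appear at about crop (210,212) and (130,255), so next I take a closer wrist view.

```bash
cat >> h.py <<'E'
def rel(target):
    s=monitor.observe();R=np.array(s['ee_rot']);d=R.T@(np.array(target)-s['tool_pos'])*1000
    print('shift mm',np.round(d,1),'tcp',np.round(s['tool_pos'],4),'yaw_y',round(np.arctan2(R[1,1],R[0,1]),4),'F',np.round(s['ft_force'],1),'w',round(s['grip_width'],4),'gf',round(s['gripper_force'],1),'t',round(s['clock'],2))
E
python3 - <<'E'
from h import *
c=grab('wrist');print(np.round(c['T_tool_cam'],3).tolist(),np.round(c['camera_matrix'],0).tolist())
rel([.536,.177,.36])
E
```

```text
[[0.0, -0.962, -0.274, 0.076], [1.0, 0.0, -0.0, -0.0], [0.0, -0.274, 0.962, -0.152], [0.0, 0.0, 0.0, 1.0]] [[295.0, 0.0, 278.0], [0.0, 295.0, 206.0], [0.0, 0.0, 1.0]]
shift mm [-399.8 -151.4 -127.7] tcp [0.2464 0.4915 0.2322] yaw_y 1.106 F [ 0.6 -0.4  0.8] w 0.0931 gf 0.0 t 0.15
```

```bash
python3 -m pendant '[[0,0,0,-20,0],[0,-44,-15,-5,0],[0,-44,-15,0,0],[0,-44,-15,0,0],[0,-44,-15,0,0],[0,-44,-15,0,0],[0,-44,-15,0,0],[0,-44,-15,0,0],[0,-44,-15,0,0],[0,-44,-15,0,0],[0,-44,-16,0,0],[0,0,0,0,0],[0,0,0,0,0]]'
python3 - <<'E'
from h import *
rel([.536,.177,.36]);c=grab('wrist','w1.png');P=cloud(c)
np.save('w1.npy',P);k=(np.abs(P[...,2]-.164)<.004)&(np.hypot(P[...,0]-.536,P[...,1]-.177)<.05)
q=P[k];xy=q[:,:2].astype(np.float32);(cx,cy),r=cv2.minEnclosingCircle(xy);print(k.sum(),cx,cy,r,q[:,2].mean())
E
```

```text
clock: 1.78
tool_pos: [0.5717, 0.1597, 0.2573]
ee_rot: [[-0.894, 0.448, -0.001], [0.448, 0.894, 0.0], [0.001, -0.0, -1.0]]
ft_force: [-0.9, -0.4, 0.4]
grip_width: 0.093
gripper_force: 0.0
shift mm [  39.7   -0.6 -102.7] tcp [0.5717 0.1597 0.2573] yaw_y 1.1058 F [-0.9 -0.4  0.4] w 0.093 gf 0.0 t 1.77
2913 0.5373120307922363 0.17765548825263977 0.03323453664779663 0.16418181754424546
```

View pics/w1.png

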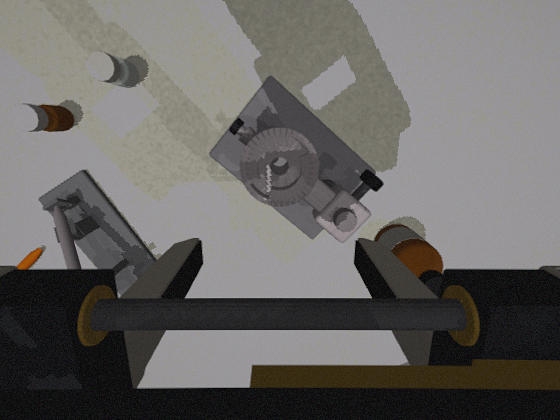

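The collar is at (280,165), nearly straight under the camera. I find the slot angles by sampling depth and grey level around a ring on the lip.

Run:
```python
from h import *
c=grab('wrist');P=cloud(c);k=(np.abs(P[...,2]-.164)<.003)&(np.hypot(P[...,0]-.537,P[...,1]-.177)<.036)
q=P[k][:,:2];r=np.hypot(*(q-[.5372,.1775]).T)
# outer circle by boundary fit
from scipy.optimize import least_squares
a=np.arctan2(q[:,1]-.1775,q[:,0]-.5372);B=[]
for b in np.arange(-np.pi,np.pi,.1):
    m=(a>=b)&(a<b+.1)
    if m.sum():B.append(q[m][np.argmax(r[m])])
B=np.array(B);f=least_squares(lambda p:np.hypot(B[:,0]-p[0],B[:,1]-p[1])-p[2],[.537,.177,.033],loss='soft_l1',f_scale=.001).x
print('centre',f);cx,cy=f[:2]
g=cv2.cvtColor(c['img'],cv2.COLOR_RGB2GRAY).astype(np.float32)
A=np.radians(np.arange(-180,180,5))
out=[]
for R in(.0205,.0225,.0245):
    uv=proj(c,np.stack([cx+R*np.cos(A),cy+R*np.sin(A),0*A+.164],1)).astype(np.float32)
    z=cv2.remap(P[...,2].astype(np.float32),uv[:,:1],uv[:,1:],cv2.INTER_NEAREST).ravel()
    gi=cv2.remap(g,uv[:,:1],uv[:,1:],cv2.INTER_LINEAR).ravel();out+=[z*1000,gi]
for i in range(len(A)):print(-180+5*i,*[int(o[i]) if np.isfinite(o[i]) else 'nan' for o in out],end=' | ' if i%3<2 else '\n')
M=cv2.resize(c['img'][105:225,220:340],(600,600),interpolation=cv2.INTER_CUBIC)
cv2.imwrite('pics/w2.png',cv2.cvtColor(np.clip(M*1.3,0,255).astype('uint8'),cv2.COLOR_RGB2BGR))
```

```text
centre [0.53711594 0.17773296 0.03281307]
-180 164 98 163 94 164 95 | -175 165 93 164 95 164 98 | -170 163 102 164 96 163 95
-165 164 96 165 94 164 94 | -160 164 97 163 96 166 95 | -155 166 97 164 96 163 98
-150 164 97 164 95 164 96 | -145 163 96 165 94 165 94 | -140 164 95 162 95 164 94
-135 163 93 162 84 162 93 | -130 165 77 164 78 165 78 | -125 163 77 163 78 164 77
-120 164 79 163 75 164 78 | -115 164 77 165 75 163 78 | -110 164 81 164 77 165 80
-105 164 78 163 79 163 75 | -100 163 77 163 79 163 77 | -95 164 81 163 92 163 90
-90 164 88 162 95 165 95 | -85 149 100 150 101 150 98 | -80 149 106 151 102 151 102
-75 150 98 149 94 149 93 | -70 150 99 150 94 149 92 | -65 149 107 150 128 151 114
-60 150 91 150 90 151 99 | -55 151 150 151 127 150 81 | -50 150 122 150 86 150 75
-45 164 87 163 86 164 102 | -40 164 91 164 90 163 86 | -35 163 86 163 88 162 86
-30 164 89 164 87 164 86 | -25 163 88 163 89 164 86 | -20 165 92 164 87 164 86
-15 163 88 164 88 164 88 | -10 164 92 164 90 164 85 | -5 163 87 164 88 164 86
0 165 86 164 88 164 87 | 5 163 89 163 85 163 87 | 10 164 89 163 86 165 87
15 164 
[... 153 characters left out ...]
1 164 76 164 75 | 50 164 75 163 77 164 77 | 55 164 76 164 77 162 76
60 165 79 164 78 163 80 | 65 164 74 164 77 164 72 | 70 164 79 164 75 163 77
75 163 78 164 76 164 78 | 80 163 76 164 77 163 78 | 85 165 77 165 78 165 80
90 164 80 164 77 164 78 | 95 149 65 150 70 149 76 | 100 149 81 151 79 149 82
105 149 79 149 78 150 85 | 110 150 81 150 99 150 93 | 115 150 89 150 100 149 100
120 150 104 150 99 150 102 | 125 151 96 151 97 151 98 | 130 150 101 149 101 150 98
135 164 100 164 99 164 97 | 140 164 97 164 96 163 96 | 145 164 98 163 98 164 97
150 164 100 163 99 164 96 | 155 164 98 165 99 164 97 | 160 164 99 164 96 165 98
165 164 98 164 97 165 94 | 170 164 101 164 98 164 97 | 175 164 98 165 97 165 96
```

View pics/w2.png

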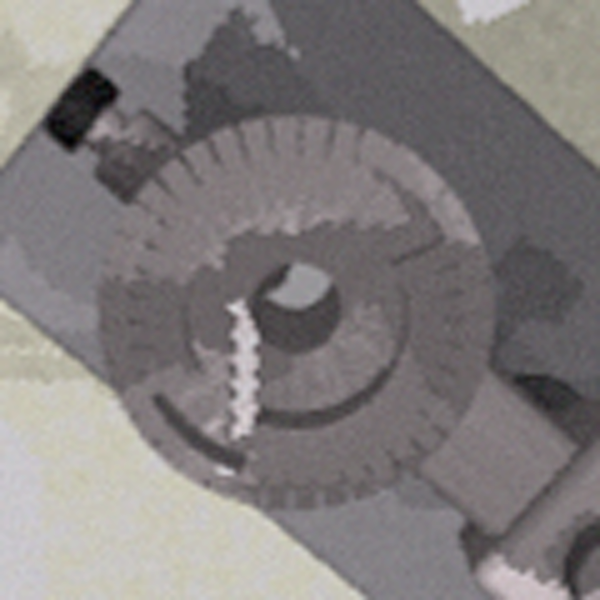

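Both slots agree: the slot line is at azimuth 112.5°, with the bore centre at (0.5372, 0.1776). Next I look at the lance.

```bash
python3 -m pendant '[[0,-27,-35,0,0],[0,-27,-35,0,0],[0,-27,-35,0,0],[0,-27,-35,0,0],[0,-26,-35,0,0],[0,-26,-35,0,0],[0,0,0,0,-0.18],[0,0,0,0,-0.18],[0,0,0,0,-0.18],[0,0,0,0,0],[0,0,0,0,0]]'
python3 - <<'E'
from h import *
c=grab('wrist','w3.png');P=cloud(c);X=P.reshape(-1,3);X=X[np.isfinite(X[:,0])]
w=X[(X[:,0]>.585)&(X[:,0]<.66)&(abs(X[:,1]+.1)<.05)&(X[:,2]>.1)]
# shaft ridge
sh=X[(X[:,0]>.49)&(X[:,0]<.565)&(abs(X[:,1]+.105)<.025)]
exp=.085+.0081+(sh[:,0]-.545)*np.tan(np.pi/6)   # ridge expectation
sh=sh[abs(sh[:,2]-exp)<.015]
for n,q in(('wing',w),('shaft',sh)):
    m=q.mean(0);U,S,V=np.linalg.svd(q-m,full_matrices=False);print(n,len(q),m.round(4),V.round(3).tolist(),(S/len(q)**.5).round(4))
# wing plane only & extents
m=w[w[:,0]>.6];A=np.c_[m[:,:2],np.ones(len(m))];co=np.linalg.lstsq(A,m[:,2],rcond=None)[0]
for _ in range(5):
    k=abs(A@co-m[:,2])<.003;co=np.linalg.lstsq(A[k],m[k,2],rcond=None)[0]
q=m[k];print(co,k.sum());rc=cv2.minAreaRect(q[:,:2].astype(np.float32));print(rc)
rel([.621,-.1,.25])
E
```

```text
clock: 3.25
tool_pos: [0.621, -0.0994, 0.2577]
ee_rot: [[-0.997, -0.072, 0.0], [-0.072, 0.997, 0.0], [-0.0, 0.0, -1.0]]
ft_force: [0.1, 0.3, 0.6]
grip_width: 0.0929
gripper_force: 0.0
wing 49116 [ 0.5999 -0.0988  0.3369] [[-0.095, 0.027, 0.995], [-0.088, 0.996, -0.035], [0.992, 0.091, 0.092]] [0.0525 0.0339 0.0083]
shaft 1197 [ 0.5228 -0.106   0.0749] [[0.837, 0.066, 0.543], [0.086, -0.996, -0.012], [0.54, 0.057, -0.84]] [0.0268 0.0063 0.0027]
[-3.19314451 -0.53579226  2.19584419] 509
((0.6103422045707703, -0.09965190291404724), (0.030814960598945618, 0.0988030731678009), 7.514776229858398)
shift mm [ 0.  -0.5  7.7] tcp [ 0.621  -0.0995  0.2577] yaw_y 1.6433 F [-0.1 -0.2  0.1] w 0.0931 gf 0.0 t 3.3
```

View pics/w3.png

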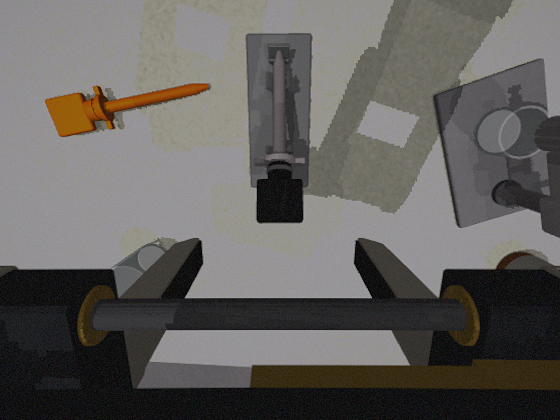

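The wing is at (280,200), well centred between the fingers. My wing cloud also picked up the gripper, so I redo it with a height limit.

Run:
```python
from h import *
c=grab('wrist');P=cloud(c)[165:228,250:310].reshape(-1,3);P=P[np.isfinite(P[:,0])]
m=P[(P[:,2]>.1)&(P[:,2]<.16)&(P[:,0]>.6)];A=np.c_[m[:,:2],np.ones(len(m))]
co=np.array([.577,0,.13-.577*.618])
for _ in range(6):
    k=abs(A@co-m[:,2])<.003;co=np.linalg.lstsq(A[k],m[k,2],rcond=None)[0]
q=m[k];u=np.array([np.cos(.076),np.sin(.076)]);v=np.array([-u[1],u[0]])
a=q[:,:2]@u;b=q[:,:2]@v
print(k.sum(),co.round(3),'along',np.percentile(a,[1,99]).round(4),'across',np.percentile(b,[1,99]).round(4))
ac=np.percentile(a,99)-.5*.0381;bc=np.percentile(b,[1,99]).mean();s=u*ac+v*bc
z=np.r_[s,1]@co;ctr=np.r_[s+u*.003,z-.0052];print('wing centre',ctr.round(4))
ax=np.r_[u*.866,.5];print('mid',(ctr-.078*ax).round(4),'tip',(ctr-.176*ax).round(4))
rel(ctr-[0,0,.005])
```

```text
1907 [ 0.566  0.044 -0.213] along [0.5905 0.627 ] across [-0.1675 -0.1228]
wing centre [ 0.6202 -0.0983  0.1264]
mid [ 0.5528 -0.1034  0.0874] tip [ 0.4682 -0.1099  0.0384]
shift mm [  0.7   1.4 136.3] tcp [ 0.621  -0.0997  0.2577] yaw_y 1.6438 F [-0.1  0.6  0.2] w 0.093 gf 0.0 t 3.35
```

```bash
python3 -m pendant '[[0,1,1,36,0],[0,0,0,35,0],[0,0,0,35,0],[0,0,0,20,0],[0,0,0,10,0],[0,0,0,0,0],[1,0,0,0,0],[1,0,0,0,0],[1,0,0,0,0],[1,0,0,0,0],[1,0,0,0,0],[1,0,0,0,0]]' 6
python3 -c "
from h import *
rel([.6202,-.0983,.1214])"
```

```text
clock: 4.85
tool_pos: [0.62, -0.0989, 0.1218]
ee_rot: [[-0.997, -0.075, 0.0], [-0.075, 0.997, 0.0], [-0.0, 0.0, -1.0]]
ft_force: [-0.1, 1.8, 1.2]
grip_width: 0.046
gripper_force: 6.0
shift mm [-0.2  0.5  0.4] tcp [ 0.62   -0.0989  0.1218] yaw_y 1.6459 F [-0.1  1.8  1.2] w 0.046 gf 6.0 t 4.85
```

```bash
python3 -m pendant '[[1,5,-8,-8,0],[1,5,8,-8,0],[1,6,0,-7,0],[1,6,0,-7,0],[1,6.5,0,-6.5,0],[1,6.5,0,-6.5,0],[1,7,0,-6,0],[1,7,0,-6,0],[1,8,0,-5,0],[1,8,0,-5,0],[1,0,0,0,0]]' 6 >/dev/null
python3 - <<'E'
from h import *
rel([.6202,-.0983,.1214])
c=grab('side');i=cv2.resize(c['img'][130:330,180:400],(770,600)[:2] if 0 else (660,600));cv2.imwrite('pics/s1.png',cv2.cvtColor(i,cv2.COLOR_RGB2BGR))
E
```

```text
shift mm [-65.5   0.9  65.8] tcp [ 0.5549 -0.1041  0.1871] yaw_y 1.6458 F [ 0.7 -0.8 -1.2] w 0.046 gf 6.0 t 6.22
```

View pics/s1.png

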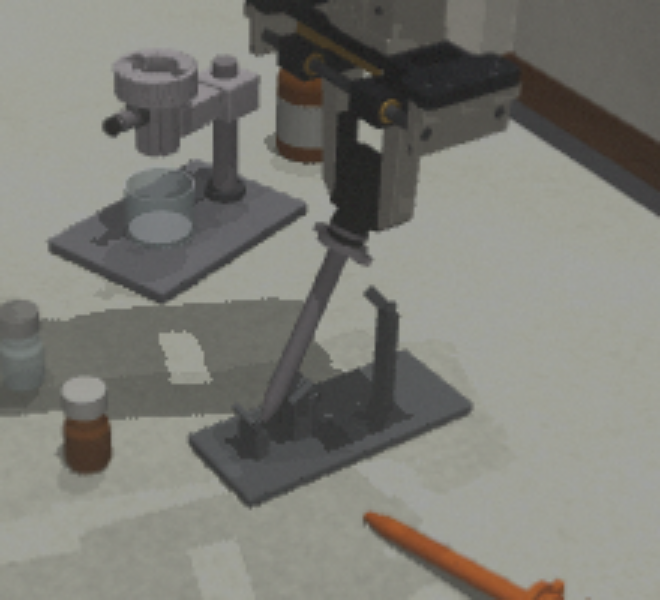

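The pivot about the tip against the plate works: the lance is at about 60° and held by the wing, with the tip at about (265,415). I continue to upright.

```bash
python3 -m pendant '[[1,8,0,-4.2,0],[1,8.4,0,-4.2,0],[1,8.6,0,-3.3,0],[1,8.6,0,-3.3,0],[1,9,0,-2.4,0],[1,9,0,-2.4,0],[1,9,0,-1.4,0],[1,9,0,-1.4,0],[1,9,0,-0.5,0],[1,9.4,0,-0.5,0],[1,0,0,0,0]]' 6 >/dev/null
cat >> h.py <<'E'
def shaft(zlo,zhi,xy,names=('side',),rad=.02):
    "steel shaft axis estimate: direction, with cylinder fit in the clouds"
    from scipy.optimize import least_squares
    for n in names:
        c=grab(n);X=cloud(c).reshape(-1,3);X=X[np.isfinite(X[:,0])]
        k=(X[:,2]>zlo)&(X[:,2]<zhi)&(np.hypot(X[:,0]-xy[0],X[:,1]-xy[1])<rad)
        X=X[k];zc=(zlo+zhi)/2
        def f(p):
            d=np.array([p[2],p[3],1]);d/=np.linalg.norm(d)
            v=X-[p[0],p[1],zc];return np.linalg.norm(np.cross(v,d),axis=1)-.007
        r=least_squares(f,[*xy,0,0],loss='soft_l1',f_scale=.001)
        print(n,len(X),'xy at',zc,r.x[:2].round(4),'tilt dx/dz,dy/dz',r.x[2:].round(4),'rms',round(float(np.sqrt(np.mean(r.fun**2))),4))
E
python3 - <<'E'
from h import *
s=monitor.observe();rel([.5372,.1776,.35]);p=s['tool_pos']
z=p[2]+.005
shaft(z-.145,z-.085,p[:2],('side',),.035)
E
```

```text
shift mm [ -91.8  282.1 -139.8] tcp [ 0.4667 -0.1106  0.2102] yaw_y 1.6457 F [-0.  -0.3 -2.4] w 0.0458 gf 6.0 t 7.65
side 174 xy at 0.10023375767093683 [ 0.4716 -0.1104] tilt dx/dz,dy/dz [-0.0311  0.0089] rms 0.0009
```

```bash
python3 -m pendant '[[1,-3,0,0,0],[1,-3,0,0,0],[1,0,0,0,0]]' 6 >/dev/null
python3 -m pendant '[[1,0,0,0,0],[1,0,0,0,0],[1,0,0,-10,0],[1,0,0,-20,0],[1,0,0,-30,0],[1,0,0,-30,0],[1,0,0,-30,0],[1,0,0,-30,0],[1,0,0,-10,0],[1,0,0,0,-0.159],[1,0,0,0,-0.159],[1,0,0,0,0]]' 30
python3 - <<'E'
from h import *
s=monitor.observe();rel([.5372,.1776,.37]);p=s['tool_pos']
z=p[2]+.005
shaft(z-.150,z-.085,p[:2],('side',),.03)
E
```

```text
clock: 9.57
tool_pos: [0.4732, -0.1101, 0.3697]
ee_rot: [[-0.924, -0.382, -0.001], [-0.382, 0.924, 0.0], [0.001, 0.001, -1.0]]
ft_force: [-0.1, -0.3, -2.3]
grip_width: 0.0457
gripper_force: 30.0
shift mm [-169.1  241.4   -0.3] tcp [ 0.4732 -0.1101  0.3697] yaw_y 1.9629 F [-0.1 -0.3 -2.3] w 0.0457 gf 30.0 t 9.57
side 264 xy at 0.25718176010184396 [ 0.4774 -0.108 ] tilt dx/dz,dy/dz [-0.0181 -0.0004] rms 0.0011
```

```bash
python3 -m pendant '[[1,-11,11,0,0],[1,-20,30,0,0],[1,-23,33,0,0],[1,-23,33,0,0],[1,-23,33,0,0],[1,-23,33,0,0],[1,-23,33,0,0],[1,-16,25,0,0],[1,-7,10,0,0],[1,0,0,0,0],[1,0,0,0,0]]' 30 >/dev/null
python3 - <<'E'
from h import *
from scipy.optimize import least_squares
s=monitor.observe();rel([.5372,.1776,.37]);p=s['tool_pos'];z=p[2]+.005
shaft(z-.150,z-.085,p[:2],('side',),.03)
for kk in 'st':
    X=np.load('c0.npz')[kk].reshape(-1,3);X=X[np.isfinite(X[:,0])]
    X=X[(abs(X[:,2]-.164)<.004)&(np.hypot(X[:,0]-.5372,X[:,1]-.1776)<.04)];xy=X[:,:2]
    h=cv2.convexHull(xy.astype(np.float32))[:,0];r=least_squares(lambda q:np.hypot(h[:,0]-q[0],h[:,1]-q[1])-.033,[.537,.177],loss='soft_l1',f_scale=.001)
    print(kk,len(X),r.x.round(4),X[:,2].mean())
E
```

```text
shift mm [-0.5  1.   0.3] tcp [0.5371 0.1765 0.3703] yaw_y 1.9629 F [-1.   0.  -2.2] w 0.0459 gf 30.0 t 11.0
side 168 xy at 0.2578024766460634 [0.5412 0.1787] tilt dx/dz,dy/dz [-0.0289 -0.0126] rms 0.0016
s 220 [0.5349 0.1768] 0.1632081609412364
t 486 [0.5365 0.1771] 0.162824788789872
```

```bash
python3 -m pendant '[[1,2,0.5,0,0],[1,2.5,0.5,0,0],[1,0,0,15,0],[1,0,0,15,0],[1,0,0,8,0],[1,0,0,5,0],[1,0,0,5,0],[1,0,0,5,0],[1,0,0,0,0]]' 10
python3 - <<'E'
from h import *
s=monitor.observe();p=s['tool_pos'];z=p[2]+.005;rel([.5372,.1776,p[2]])
shaft(.17,z-.083,p[:2],('side',),.03)
E
```

```text
clock: 12.18
tool_pos: [0.5325, 0.1765, 0.317]
ee_rot: [[-0.924, -0.383, -0.0], [-0.383, 0.924, -0.0], [0.0, 0.0, -1.0]]
ft_force: [0.1, 0.0, -2.4]
grip_width: 0.0461
gripper_force: 10.0
shift mm [-4.8 -0.7 -0. ] tcp [0.5325 0.1765 0.317 ] yaw_y 1.964 F [ 0.1  0.  -2.4] w 0.0461 gf 10.0 t 12.18
side 166 xy at 0.20448486602879934 [0.5368 0.1787] tilt dx/dz,dy/dz [ 0.0052 -0.0013] rms 0.0015
```

```bash
python3 -m pendant '[[1,0,0,4,0],[1,0,0,4,0],[1,-1,0,2,0],[1,-1,0,1,0],[1,-1,0,1,0],[1,-1,0,0,0],[1,-0.7,-0.3,0,0],[1,0,0,0,0]]' 10
python3 - <<'E'
from h import *
s=monitor.observe();p=s['tool_pos'];z=p[2]+.005;rel([.5372,.1776,p[2]])
shaft(.168,z-.083,p[:2],('side',),.03)
E
```

```text
clock: 13.22
tool_pos: [0.5371, 0.178, 0.3052]
ee_rot: [[-0.924, -0.383, -0.0], [-0.383, 0.924, 0.0], [0.0, 0.0, -1.0]]
ft_force: [-0.3, 1.0, -2.4]
grip_width: 0.0459
gripper_force: 10.0
shift mm [ 0.  -0.4 -0. ] tcp [0.5371 0.178  0.3052] yaw_y 1.964 F [-0.3  1.  -2.4] w 0.0459 gf 10.0 t 13.22
side 144 xy at 0.19761178709942345 [0.5376 0.179 ] tilt dx/dz,dy/dz [0.0146 0.0147] rms 0.0016
```

```bash
python3 -m pendant '[[1,0,0,0,0],[1,0,0,2,0],[1,0,0,2,0],[1,0,0,3,0],[1,0,0,3,0],[1,0,0,3,0],[1,0,0,3,0],[1,0,0,4,0],[1,0,0,4,0]]' 30
python3 -c "
from h import *
s=monitor.observe();rel([.5372,.1776,.228]);print(s['moment'])"
```

```text
clock: 14.4
tool_pos: [0.537, 0.1779, 0.2808]
ee_rot: [[-0.924, -0.383, -0.0], [-0.383, 0.924, -0.0], [0.0, 0.0, -1.0]]
ft_force: [-2.3, 0.0, 3.5]
grip_width: 0.0461
gripper_force: 30.0
shift mm [-0.1 -0.4 52.8] tcp [0.537  0.1779 0.2808] yaw_y 1.964 F [-2.3  0.   3.5] w 0.0461 gf 30.0 t 14.4
[-0.06481096  0.57371802  0.03890454]
```

```bash
python3 -m pendant '[[1,0,0,5,0],[1,0,0,5,0],[1,0,0,5,0],[1,0,0,5,0],[1,0,0,5,0],[1,0,0,5,0],[1,0,0,5,0],[1,0,0,5,0],[1,0,0,5,0],[1,0,0,5,0],[1,0,0,3,0],[1,0,0,0,0]]' 30
python3 - <<'E'
from h import *
s=monitor.observe();p=s['tool_pos'];rel([.5372,.1776,.228]);c=grab('side')
i=cv2.resize(c['img'][120:240,180:310],(650,600));cv2.imwrite('pics/s2.png',cv2.cvtColor(i,cv2.COLOR_RGB2BGR))
E
```

```text
clock: 15.9
tool_pos: [0.5365, 0.1777, 0.2277]
ee_rot: [[-0.924, -0.383, -0.002], [-0.383, 0.924, -0.001], [0.002, 0.0, -1.0]]
ft_force: [-3.9, -1.7, 2.8]
grip_width: 0.0456
gripper_force: 30.0
shift mm [-0.6 -0.4 -0.3] tcp [0.5365 0.1777 0.2277] yaw_y 1.964 F [-3.9 -1.7  2.8] w 0.0456 gf 30.0 t 15.9
```

View pics/s2.png

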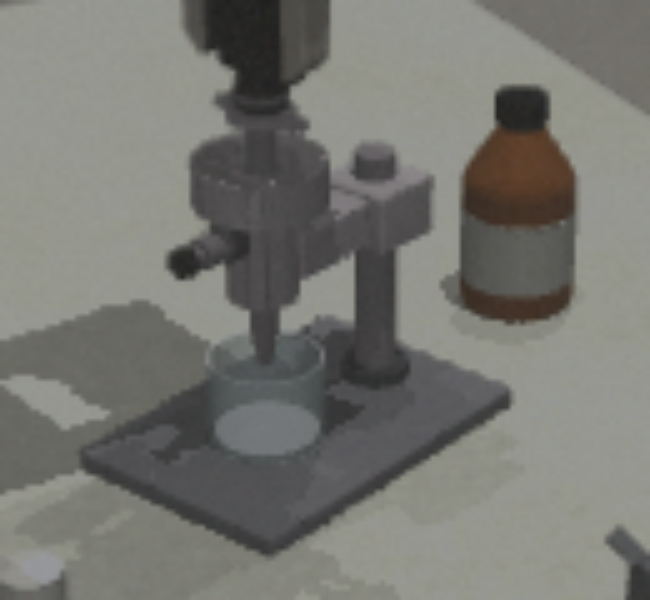

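The lance is upright in the bore: tip out below at about (265,350), flange and lugs above the collar. I let go.

```bash
python3 -m pendant '[[0,0,0,0,0],[0,0,0,0,0],[0,0,0,0,0],[0,0,0,0,0],[0,0,0,-5,0],[0,0,0,0,0],[0,0,0,0,0],[0,0,0,0,0]]' 30
python3 - <<'E'
from h import *
shaft(.168,.186,[.5372,.1776],('side',),.03)
c=grab('side');X=cloud(c).reshape(-1,3);X=X[np.isfinite(X[:,0])]
k=(np.hypot(X[:,0]-.5372,X[:,1]-.1776)<.03)&(X[:,2]>.18)&(X[:,2]<.3);q=X[k]
print('top z',np.percentile(q[:,2],[1,50,99]).round(4))
c=grab('wrist');X=cloud(c).reshape(-1,3);X=X[np.isfinite(X[:,0])]
k=(np.hypot(X[:,0]-.5372,X[:,1]-.1776)<.03)&(X[:,2]>.235)&(X[:,2]<.27);q=X[k]
print(len(q),q.mean(0).round(4),cv2.minAreaRect(q[:,:2].astype(np.float32)))
rel([.5372,.1776,.228])
E
```

```text
clock: 16.95
tool_pos: [0.537, 0.1779, 0.2332]
ee_rot: [[-0.924, -0.383, -0.0], [-0.383, 0.924, -0.0], [0.0, 0.0, -1.0]]
ft_force: [-0.3, 0.3, 0.0]
grip_width: 0.0929
gripper_force: 0.0
side 36 xy at 0.177 [0.5351 0.1781] tilt dx/dz,dy/dz [-0.3168 -0.8721] rms 0.0046
top z [0.185  0.2197 0.2509]
2656 [0.5353 0.177  0.247 ] ((0.537122905254364, 0.1776675432920456), (0.011963633820414543, 0.045892227441072464), 22.453344345092773)
shift mm [-0.  -0.4  5.2] tcp [0.537  0.178  0.2332] yaw_y 1.964 F [0.1 1.1 0.2] w 0.0929 gf 0.0 t 17.1
```

```bash
python3 -m pendant '[[0,0,0,5,0],[1,0,0,0,0],[1,0,0,0,0],[1,0,0,0,0],[1,0,0,0,0],[1,0,0,0,0],[1,0,0,4,0],[1,0,0,4,0],[1,0,0,4,0],[1,0,0,4,0],[1,0,0,4,0],[1,0,0,4,0],[1,0,0,4,0],[1,0,0,0,0]]' 40
python3 -c "
from h import *
rel([.5372,.1776,.191])"
```

```text
clock: 18.85
tool_pos: [0.5371, 0.178, 0.1999]
ee_rot: [[-0.924, -0.383, -0.0], [-0.383, 0.924, 0.0], [0.0, 0.0, -1.0]]
ft_force: [1.2, 1.0, -2.3]
grip_width: 0.0457
gripper_force: 40.0
shift mm [ 0.  -0.4  8.9] tcp [0.5371 0.178  0.1999] yaw_y 1.964 F [ 1.2  1.  -2.3] w 0.0457 gf 40.0 t 18.85
```

```bash
python3 -m pendant '[[1,0,0,3,0],[1,0,0,3,0],[1,0,0,1.5,0],[1,0,0,1,0],[1,0,0,0,0]]' 40
python3 -m pendant '[[1,0,0,1,0],[1,0,0,0,0]]' 40
python3 -c "
from h import *
rel([.5372,.1776,.191])"
```

```text
clock: 19.48
tool_pos: [0.5373, 0.1781, 0.194]
ee_rot: [[-0.924, -0.383, 0.001], [-0.383, 0.924, 0.0], [-0.001, -0.0, -1.0]]
ft_force: [-8.4, -2.6, 26.0]
grip_width: 0.0462
gripper_force: 40.0
clock: 19.73
tool_pos: [0.5373, 0.1781, 0.194]
ee_rot: [[-0.924, -0.383, 0.002], [-0.383, 0.924, 0.0], [-0.002, -0.0, -1.0]]
ft_force: [-12.5, -3.1, 35.3]
grip_width: 0.0456
gripper_force: 40.0
shift mm [ 0.3 -0.4  3. ] tcp [0.5373 0.1781 0.194 ] yaw_y 1.9641 F [-12.5  -3.1  35.3] w 0.0456 gf 40.0 t 19.73
```

```bash
python3 -m pendant '[[1,0,0,-1.5,0],[1,0,0,0,0]]' 40 | grep force
python3 - <<'E'
from h import *
c=grab('wrist');P=cloud(c);X=P.reshape(-1,3);X=X[np.isfinite(X[:,0])]
d=X[:,:2]-[.5372,.1776];a=d@[-.383,.924];b=d@[-.924,-.383]
k=(abs(a)<.018)&(abs(b)<.005)&(X[:,2]>.2)&(X[:,2]<.24);print('wing top',k.sum(),np.percentile(X[k,2],[10,50,90]).round(4))
r=np.hypot(*d.T);k=(r>.026)&(r<.032)&(abs(X[:,2]-.164)<.006)&(b>.012);print('rim',k.sum(),np.median(X[k,2]).round(4))
k=(r>.014)&(r<.0165)&(X[:,2]<.18)&(X[:,2]>.14)&(b>.008);print('flange top',k.sum(),np.percentile(X[k,2],[10,50,90]).round(4) if k.sum() else '')
E
```

```text
ft_force: [-7.3, -1.6, 21.4]
gripper_force: 40.0
wing top 1674 [0.2092 0.2159 0.2167]
rim 931 0.1642
flange top 171 [0.1545 0.156  0.1569]
```

Flange top is at 0.156, so the lance is fully home. Now I turn it clockwise.

```bash
python3 -m pendant '[[1,0,0,0,0.06],[1,0,0,0,0.1],[1,0,0,0,0.12],[1,0,0,0,0.12],[1,0,0,0,0.12],[1,0,0,0,0.12],[1,0,0,0,0.12],[1,0,0,0,0.12],[1,0,0,0,0.12],[1,0,0,0,0.1],[1,0,0,0,0]]' 50
python3 -c "
from h import *
s=monitor.observe();rel([.5372,.1776,.191]);print(s['moment'])"
```

```text
clock: 21.4
tool_pos: [0.5374, 0.1786, 0.1941]
ee_rot: [[-0.76, 0.65, 0.002], [0.65, 0.76, 0.001], [-0.0, 0.002, -1.0]]
ft_force: [-5.5, 2.2, 20.4]
grip_width: 0.0454
gripper_force: 50.0
shift mm [-0.5 -0.9  3.1] tcp [0.5374 0.1786 0.1941] yaw_y 0.8626 F [-5.5  2.2 20.4] w 0.0454 gf 50.0 t 21.4
[ 0.28464505  1.35171661 -0.12297066]
```

```bash
python3 -m pendant '[[1,0,0,0,0.04],[1,0,0,0,0.04],[1,0,0,0,0.03],[1,0,0,0,0.02],[1,0,0,0,0.02],[1,0,0,0,0]]' 50
python3 -c "
from h import *
s=monitor.observe();rel([.5372,.1776,.191]);print(s['moment'])"
```

```text
clock: 22.15
tool_pos: [0.5374, 0.179, 0.1941]
ee_rot: [[-0.656, 0.755, 0.002], [0.755, 0.656, 0.002], [0.0, 0.002, -1.0]]
ft_force: [-6.4, 5.7, 19.9]
grip_width: 0.046
gripper_force: 50.0
shift mm [-0.9 -1.1  3.1] tcp [0.5374 0.179  0.1941] yaw_y 0.7151 F [-6.4  5.7 19.9] w 0.046 gf 50.0 t 22.15
[0.69926001 1.52573084 0.70704489]
```

The moment about z has risen to 0.7 N m at yaw 41°, so it is at the stop. I release and retreat.

```bash
python3 -m pendant '[[0,0,0,-0.5,0],[0,0,0,0,0],[0,0,0,0,0],[0,0,0,0,0],[0,0,0,-10,0],[0,0,0,-30,0],[0,0,0,-30,0],[0,0,0,0,0],[0,0,0,0,0]]' | grep -E "clock|force"
python3 - <<'E'
from h import *
c=grab('wrist','w9.png');P=cloud(c);X=P.reshape(-1,3);X=X[np.isfinite(X[:,0])]
d=X[:,:2]-[.5372,.1776];r=np.hypot(*d.T)
k=(r<.03)&(X[:,2]>.205)&(X[:,2]<.225);rc=cv2.minAreaRect(X[k,:2].astype(np.float32));print('wing',k.sum(),rc,np.median(X[k,2]))
q=X[k,:2];V=np.linalg.svd(q-q.mean(0),full_matrices=False)[2];print(np.degrees(np.arctan2(V[0,1],V[0,0])))
k=(r>.0135)&(r<.0165)&(X[:,2]<.18)&(X[:,2]>.14);print('flange',k.sum(),np.percentile(X[k,2],[10,50,90]).round(4))
i=c['img'][90:300,140:420];cv2.imwrite('pics/w9.png',cv2.cvtColor(cv2.resize(i,(800,600)),cv2.COLOR_RGB2BGR))
t=grab('top');T=cloud(t)
for n,(v,u) in dict(bottle=(135,145),va=(309,242),vb=(306,290),beaker=(140,390)).items():
    q=T[v-14:v+14,u-14:u+14].reshape(-1,3);q=q[q[:,2]>.03];print(n,q.mean(0).round(3))
E
```

```text
clock: 23.28
ft_force: [-1.1, -0.4, -0.7]
gripper_force: 0.0
wing 1174 ((0.5376344323158264, 0.17853477597236633), (0.04566141217947006, 0.012207533232867718), 43.396907806396484) 0.21566634774562046
-136.83978207768843
flange 209 [0.1544 0.1563 0.1651]
bottle [0.731 0.264 0.102]
va [0.367 0.046 0.058]
vb [ 0.373 -0.059  0.058]
beaker [ 0.755 -0.277  0.059]
```

View pics/w9.png

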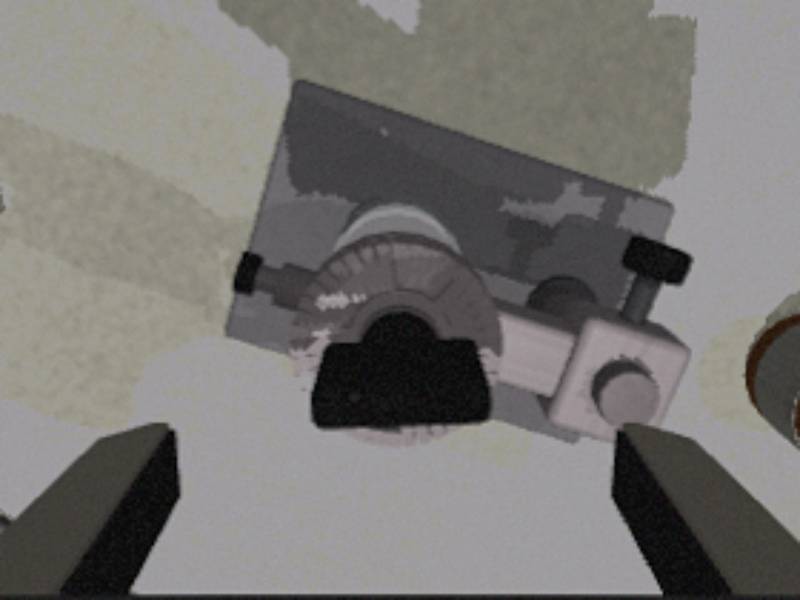

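The lance is seated with the flange at floor level. The wing is at 43.3° (stop 42.5°), the gripper is clear of everything, and no bystander has moved.

```bash
python3 -c "
from cell import bot
print(bot.sign_off())"
```

```text
the job is handed in; nothing more can be done
None
```

The lance is in the stand, pressed home, turned clockwise to the stop and released; I handed the job in at about 23 s with the four bystanders where they stood, but the sign-off gave no verdict.

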